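# Set and start the bench centrifuge

### The job

The tubes are loaded: start the bench centrifuge with your fingertips alone. Push its lid down until it is fully shut and turn the big knurled dial clockwise with a fingertip, click by click, until it has clicked home with its pointer at the tick that ends in a dot. With the lid shut and the dial left at that tick, press the round start button all the way down and let it come up again; do not grasp or lift anything, and leave the small things standing round about where they are.

Things in the scene. Friction and masses are not known exactly. Their poses are not given: they have to be found in the camera images.
- centrifuge: Fixed white bench centrifuge 285 (x) x 240 mm (y); origin: centre of its underside on the desk; x points from its front to its back, y to its left seen from the front, z up. Front: flat control deck, top at z = 60 mm, x = -155 to -30 mm, with dial and start button. Behind it a tub with the rotor, rim at z = 100 mm, x = -30 to 130 mm, under the lid.
- dial_center (a point): Centre of the dial's flat top, on its upright axis: x = -94, y = 43, z = 80 mm in the centrifuge's frame. The dial is a black disc 90 mm across (wider than a gripper opens), 20 mm high, knurled rim, white pointer line on top from centre to rim. Dry rubber (friction about 1); a fingertip pressed on its top near the rim with 5 to 15 N and moved along an arc drags it round.
- dial_mark (a point): The round black dot, 11 mm across, printed on the deck at the end of the third tick, 58 mm from the dial's axis. Four short black ticks stand on the deck round the right-hand side of the dial, clockwise from the far end: 30, 60, 90 and 120 degrees to the right of the centrifuge's +x direction; the third, which points straight to the right, is the one with the dot.
- dial (a joint): Dial angle in rad, grows clockwise seen from above: 0 = pointer at the first (far) tick, 0.524 = second, 1.047 = the dotted third, 1.571 = fourth. A sprung detent holds it in each of these positions; turning it takes up to 0.1 N m; let go, it snaps to the nearest position (tipping point half way). Stops just beyond first and fourth. Starts at rest in the first or second position.
- lid_press (a point): Point on the lid's upper face where a finger pushes it down: middle of its width, 15 mm inside its front edge, 145 mm from the hinge line, 22 mm above the lid's underside plane; at x = -16, y = 0, z = 122 mm in the centrifuge's frame when shut. The lid is a white cover 162 x 232 x 20 mm with a round window and a grey lip 70 mm wide, 11 mm long at its front edge.
- lid (a joint): Lid opening in rad: 0 = shut, flat on the tub, cannot go lower; grows as the front edge rises. Hinge line along the centrifuge's y at x = 129, z = 100 mm. Starts between 0.65 and 1.05. The hinge is stiff and holds the lid where it is left, also when shut (no catch); 1 to 8 N on its front part moves it down.
- start_top (a point): Centre of the top of the start button, a plain round button 28 mm across in a low round housing (44 mm across, 12 mm high) on the deck, right of the dial; stands 9 mm proud of the housing when up: x = -94, y = -72, z = 81 mm in the centrifuge's frame; sinks with the button.
- start (a joint): How far the start button is pressed, in m: 0 = up, 0.005 = fully down. A spring lifts it again; 4 N holds it fully down.
- vial_large: Injection vial, 29 mm across, 49 mm tall, standing to the left of the centrifuge; origin at the centre of its underside. Bystander.
- vial_small: Injection vial, 25 mm across, 43 mm tall, standing to the left of the centrifuge; origin at the centre of its underside. Bystander.
- tape_roll: Roll of medical tape lying flat, 67 mm across, 25 mm high, to the left of the centrifuge's front; origin at the centre of its underside. Bystander.
- gauze_pack: Flat gauze pouch, 68 x 95 x 12 mm, to the right of the centrifuge; origin at the centre of its underside. Bystander.
- oximeter: Finger-clip oximeter, 32 x 58 x 30 mm, to the right of the centrifuge's front; origin at the centre of its underside. Bystander.
- carton: Small carton, 61 x 63 x 42 mm, at the left end of the desk in front of the mug; origin at the centre of its underside. Bystander.

How it is judged:
By the outcome, as a careful person would: the job done as asked, in the order asked, and still so for the second after the job is handed in, with the robot touching nothing.
It also fails if it takes over 54 s, if anything falls off the work surface, if the arm or the gripper's body presses on something with over 40 N, if the wrist force passes 120 N, or if a joint passes its speed limit or range.

### The arm

A 6-joint arm with a two-finger parallel gripper is mounted at the origin on a cart in front of the work surface, level with it; the furniture and walls round the work are solid. World frame = base frame: x ahead of the robot, y to its left, z up, the work surface at z = 0. Lengths are in m, angles in rad, forces in N, time in s.
With the tool pointing down it reaches from about 0.275 to 0.825 m from the base axis. Payload 5.2 kg.
Tool frame: the origin (TCP) lies midway between the tips of the shut fingers; the grasp point (between the pads) lies 19 mm behind it; z points along the fingers, y is the line along which they close (so a half turn about z gives the same grasp; the last joint's range is limited). The gripper opens to 93 mm and grips with 3 to 60 N. Pads are 15 mm wide; open, the fingers measure 128 mm over their backs; the gripper's body (75 mm by 188 mm) begins 65 mm behind the grasp point.
Start: joints at [-0.203, 0.259, 1.535, -0, 1.348, -0.203], TCP at [0.55, 0, 0.219] pointing down, gripper open.
Joint ranges: [-3.14, 3.14], [-0.91, 2.08], [0.19, 2.58], [-1.22, 4.36], [0.22, 2.71], [-3.12, 3.12]. Speed limits (rad/s): [2.57, 2.57, 3.14, 3.14, 3.14, 3.14].

### API

Orientations are given as a unit quaternion [w, x, y, z].
In Python, from plant import bot gives the robot as it stands.
- The arm moves only by the shell command python3 -m inch 'ROWS' [OPENING]. ROWS is JSON, a list of rows, each an object of numbers: "x", "y", "z": the shift along the tool's x, y, z in m; "roll": the turn about the tool's z in rad. In form: [{"x": .., "y": .., "z": .., "roll": ..}, ...]. A call has 1 to 20 rows; each row shifts and turns the commanded pose from where the row before left it, along the tool's axes as they then stand; what a row does not reach is not made up. A row lasts 1/10 s, in which the tool goes at most 50 mm and 8.59 degrees, less where a joint would pass 70% of its speed; a pose out of reach is approached as far as the arm can. A call with a gripper value outside its range is refused whole. OPENING is the finger opening in m, from 0 to 0.093, set as the call begins (- or left out, the last holds). The fingers move at their own pace and stop on an object; the grip force is fixed at half the most. Time passes only in rows, so rows that do not move let the fingers close. It gives the time, the measured TCP pose, the force, the opening and the grip force at its end, in the units of the state.
- bot.read_state(): the state, without advancing time (a new reading comes with each control period).
- bot.grab_frame(name): name is "scene" or "side" or "wrist"; returns a dict with "img" (400x640x3 uint8, red, green, blue), "range_z" (400x640 float32, m along the optical axis (not along the pixel's ray), 0 where there is no reading), "mtx" (3x3 intrinsics, pixels), "T" (4x4, takes a point from camera to world coordinates). Camera axes: x right, y down, z forward; pixel columns grow to the right and rows downward; lengths in m; the calibration is good to about 2 mm. A picture is of the moment at which its call begins.
- bot.close_job(): hands the job in; it is judged then, once.
The state is a dict: "time": time; "qpos": joint angles; "joint_velocities": joint speeds; "joint_torque": joint torques, N m; "position": TCP position; "eef_rot": TCP orientation; "ft_force": force on the tool from outside, world axes, zero at the start; "moment": the same for the moment, N m; "grip_width": opening from 0.0 (shut) to 1.0 (fully open); "grasp_force": force on a finger pad.
Only numpy, scipy, OpenCV 4.12 (cv2) and the standard library are available. Lean on these libraries where they do the work, as an engineer would, in place of code of your own. Each camera call takes 0.05 s, during which the arm holds its last target. There are 200 camera calls.

## Working session

There is one attempt and no reset: what is moved stays moved. The work goes in short steps, Python scripts to look and compute and a shell command to move; the robot and the scene stay as the last step left them, time stands still between calls to the robot, and variables do not carry over. Pictures are saved under pics/ and viewed, at most 10 in all, crops included, and the job is handed in when it is done.

```bash
mkdir -p pics; ls
python3 - <<'E'
from plant import bot
import cv2,numpy as np
s=bot.read_state();print({k:np.round(v,3) for k,v in s.items()})
for n in("scene","side"):
    f=bot.grab_frame(n);cv2.imwrite(f"pics/{n}0.png",f["img"][:,:,::-1]);np.savez(f"{n}0.npz",**f)
    print(n,np.round(f["T"],3).tolist(),f["mtx"][0,0])
E
```

```text
pics
{'time': np.float64(0.0), 'qpos': array([-0.203,  0.259,  1.536, -0.   ,  1.348, -0.203]), 'joint_velocities': array([ 0.001,  0.002,  0.001, -0.002, -0.002, -0.001]), 'joint_torque': array([ 0.000e+00, -4.373e+01, -2.840e+01,  7.200e-02,  4.100e-02,
       -0.000e+00]), 'position': array([0.549, 0.   , 0.218]), 'eef_rot': array([-0.001,  0.707,  0.707, -0.   ]), 'ft_force': array([-0.396, -0.891,  0.15 ]), 'moment': array([-0.019, -0.01 , -0.042]), 'grasp_force': np.float64(0.0), 'grip_width': np.float64(0.998)}
scene [[0.655, -0.359, 0.665, -0.331], [-0.755, -0.284, 0.59, -0.543], [-0.023, -0.889, -0.457, 0.706], [0.0, 0.0, 0.0, 1.0]] 462.6364664768998
side [[-0.979, -0.144, 0.145, 0.379], [-0.204, 0.645, -0.737, 1.116], [0.013, -0.751, -0.661, 0.87], [0.0, 0.0, 0.0, 1.0]] 423.48633600895914
```

View pics/scene0.png

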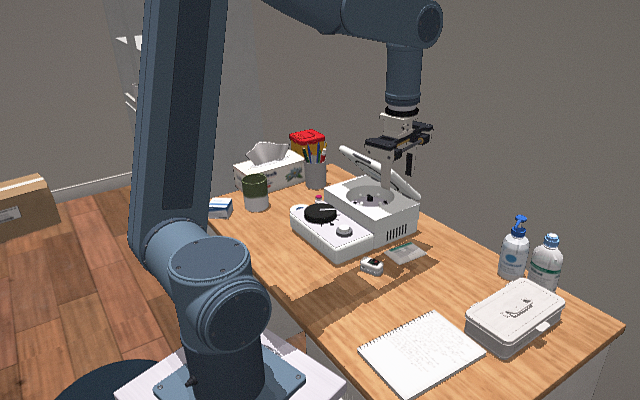

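View pics/side0.png

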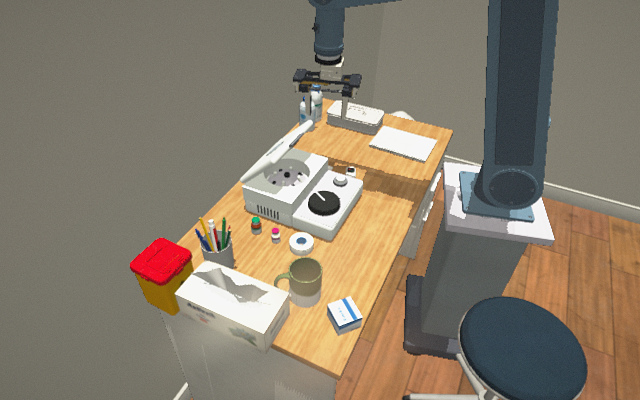

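Scene view: dial at about (320,213), button at (344,231), lid ajar at (380,172). Side view: dial at (324,203), button at (341,181), lid front edge near (280,150). Next I measure the dial and button in both views.

```bash
cat > h.py <<'E'
import numpy as np,cv2
def ray(f,uv,z):
    d=f["T"][:3,:3]@np.linalg.solve(f["mtx"],np.array([uv[0],uv[1],1.]));o=f["T"][:3,3]
    return o+d*(z-o[2])/d[2]
def cloud(f):
    h,w=f["range_z"].shape;u,v=np.meshgrid(np.arange(w),np.arange(h))
    p=np.stack([u,v,np.ones_like(u)],-1)@np.linalg.inv(f["mtx"]).T*f["range_z"][...,None]
    return p@f["T"][:3,:3].T+f["T"][:3,3]
E
python3 - <<'E'
from h import *
for n,box in(("scene",(295,195,345,232)),("side",(300,183,345,222))):
    f=dict(np.load(n+"0.npz"));P=cloud(f);g=f["img"].max(2)
    x0,y0,x1,y1=box
    m=np.zeros(g.shape,np.uint8);m[y0:y1,x0:x1]=(g[y0:y1,x0:x1]<70)
    k,l,st,c=cv2.connectedComponentsWithStats(m);i=1+st[1:,4].argmax()
    ct=max(cv2.findContours((l==i).astype(np.uint8),0,2)[0],key=len)
    Q=P[(l==i)&(abs(P[...,2]-.08)<.006)]
    print(n,st[i],"n",len(Q),"top xy mid",(Q.min(0)+Q.max(0))/2,"ext",np.ptp(Q,0))
    # pointer: bright inside hull with z~.08
    hull=np.zeros_like(m);cv2.fillConvexPoly(hull,cv2.convexHull(ct),1);hull=cv2.erode(hull,np.ones((3,3)))
    w=(hull>0)&(g>120);uv=np.argwhere(w)[:,::-1]
    print(" white px world",[np.round(ray(f,p,.08)[:2],3).tolist() for p in uv])
    bx=(330,222,358,242) if n=="scene" else (330,170,352,190)
    R=P[bx[1]:bx[3],bx[0]:bx[2]].reshape(-1,3);R=R[(R[:,2]>.076)&(R[:,2]<.09)]
    print(" button",len(R),(R.min(0)+R.max(0))/2,R.mean(0),np.ptp(R,0))
    L=P.reshape(-1,3);r=f["img"].reshape(-1,3).min(1)
    L=L[(L[:,2]>.125)&(L[:,2]<.25)&(r>100)&(L[:,0]>.4)&(L[:,0]<.9)&(abs(L[:,1])<.35)]
    for a in np.arange(.12,.25,.02):
        S=L[(L[:,2]>a)&(L[:,2]<a+.02)]
        if len(S):print("  z",round(a,2),len(S),np.round(S.min(0),3),np.round(S.max(0),3))
E
```

```text
scene [304 204  33  22 507] n 371 top xy mid [0.50754908 0.22176187 0.07830403] ext [0.09055991 0.09007852 0.00850529]
 white px world [[0.524, 0.219], [0.526, 0.217], [0.527, 0.215], [0.529, 0.212], [0.531, 0.21], [0.533, 0.208], [0.534, 0.206], [0.536, 0.203], [0.511, 0.226], [0.512, 0.224], [0.514, 0.222], [0.516, 0.22], [0.518, 0.217], [0.519, 0.215], [0.521, 0.213], [0.523, 0.211], [0.525, 0.209], [0.526, 0.206], [0.528, 0.204], [0.53, 0.202], [0.532, 0.2], [0.533, 0.198], [0.506, 0.222], [0.508, 0.22], [0.51, 0.218], [0.512, 0.216], [0.513, 0.213], [0.487, 0.158], [0.479, 0.159], [0.481, 0.157], [0.482, 0.155], [0.475, 0.155], [0.477, 0.153], [0.459, 0.166], [0.461, 0.164], [0.463, 0.162], [0.464, 0.16], [0.466, 0.158], [0.468, 0.156], [0.473, 0.15], [0.452, 0.167], [0.454, 0.165], [0.456, 0.163], [0.457, 0.161], [0.459, 0.159]]
 button 52 [0.47767348 0.11254399 0.07974401] [0.47524581 0.11166885 0.07955842] [0.03087162 0.02799138 0.00731691]
  z 0.12 666 [ 0.623 -0.349  0.125] [0.859 0.224 0.14 ]
  z 0.14 923 [ 0.625 -0.35   0.14 ] [0.9   0.349 0.16 ]
  z 0.16 947 [ 0.608 -0.3
[... 558 characters left out ...]
21], [0.522, 0.214], [0.519, 0.214], [0.517, 0.213], [0.519, 0.218], [0.516, 0.217], [0.513, 0.217], [0.51, 0.216], [0.515, 0.222], [0.512, 0.221], [0.509, 0.22], [0.511, 0.225], [0.509, 0.225]]
 button 51 [0.47891239 0.11469029 0.07957557] [0.47887931 0.11641689 0.07951533] [0.02477851 0.03604714 0.00670558]
  z 0.12 643 [ 0.681 -0.317  0.125] [0.9   0.349 0.14 ]
  z 0.14 858 [ 0.618 -0.341  0.14 ] [0.9   0.349 0.16 ]
  z 0.16 897 [ 0.639 -0.307  0.16 ] [0.9   0.349 0.18 ]
  z 0.18 926 [ 0.618 -0.33   0.18 ] [0.9   0.347 0.2  ]
  z 0.2 1096 [ 0.498 -0.349  0.2  ] [0.9  0.35 0.22]
  z 0.22 1154 [ 0.488 -0.35   0.22 ] [0.9   0.348 0.24 ]
  z 0.24 475 [ 0.487 -0.34   0.24 ] [0.9   0.346 0.25 ]
```

Dial is at (0.508,0.223) and button at (0.478,0.113). They are 114 mm apart (115 expected), so yaw is about -15°. The pointer is near the first tick. Next comes the lid angle.

```bash
cat >> h.py <<'E'
D=np.array([.508,.2235]);B=np.array([.478,.1135])
yv=(D-B)/np.linalg.norm(D-B);xv=np.array([yv[1],-yv[0]])
O=(D+B)/2+.094*xv+.0145*yv
def w(x,y,z):return np.r_[O+x*xv+y*yv,z]
def toc(P):
    q=P[...,:2]-O;return np.stack([q@xv,q@yv,P[...,2]],-1)
E
python3 - <<'E'
from h import *
print("yaw",np.degrees(np.arctan2(xv[1],xv[0])),"O",O)
for n in("scene","side"):
    f=dict(np.load(n+"0.npz"));C=toc(cloud(f)).reshape(-1,3);br=f["img"].reshape(-1,3).min(1)
    C=C[(abs(C[:,1])<.1)&(C[:,0]>-.05)&(C[:,0]<.16)&(C[:,2]>.112)&(C[:,2]<.27)&(br>90)]
    print(n,len(C),C.min(0),C.max(0))
    a=np.arctan2(C[:,2]-.1,.129-C[:,0]);print(np.percentile(a,[5,25,50,75,95]),C[C[:,2].argsort()[-8:]].mean(0),"front",C[C[:,0].argsort()[:8]].mean(0))
for t in np.arange(.7,1.05,.1):
    c,s=np.cos(t),np.sin(t);print(t,w(.129-.145*c+.022*s,0,.1+.145*s+.022*c).round(3))
print("shut",w(-.016,0,.122).round(3))
E
```

```text
yaw -15.255118703057787 O [0.587503   0.15775604]
scene 516 [ 0.00860823 -0.09977795  0.1129289 ] [0.11737787 0.09976957 0.23038252]
[0.74763904 0.76485968 0.79526578 0.83655924 0.88853449] [0.01204646 0.00676509 0.2290275 ] front [0.01134346 0.00471879 0.2280365 ]
side 676 [ 0.01145411 -0.0994044   0.12006172] [0.13958274 0.09950564 0.23072112]
[0.80711287 0.86348139 0.92502378 1.02619509 1.50413202] [0.01416228 0.00159005 0.22965624] front [ 0.01238065 -0.01192693  0.22774934]
0.7 [0.619 0.149 0.21 ]
0.7999999999999999 [0.63  0.146 0.219]
0.8999999999999999 [0.642 0.143 0.227]
0.9999999999999999 [0.654 0.14  0.234]
shut [0.572 0.162 0.122]
```

```bash
python3 -m inch '[{"z":-0.03},{"z":-0.03},{"z":-0.03},{"x":0.025,"y":0.0125},{"x":0.025,"y":0.0125},{"x":0.025,"y":0.0125},{"x":0.025,"y":0.0125},{"x":0.025,"y":0.0125},{"x":0.022,"y":0.0125},{},{},{}]' 0
python3 - <<'E'
from plant import bot
import cv2,numpy as np
for n in("wrist",):
    f=bot.grab_frame(n);cv2.imwrite(f"pics/{n}1.png",f["img"][:,:,::-1]);np.savez(f"{n}1.npz",**f)
E
```

```text
$[0]: bad value
```

View pics/wrist1.png

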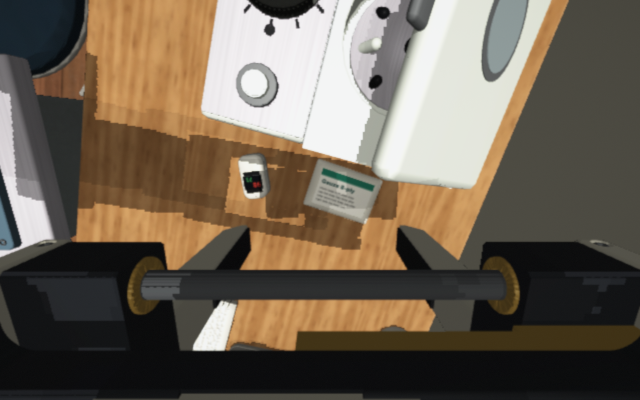

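The call was refused because rows probably need all four keys, so nothing has moved. The wrist view, still from the start pose, shows the button at (257,84), the dot at (270,30), the dial at the top edge and the lid ajar at right.

```bash
python3 -m inch '[{"x":0,"y":0,"z":-0.03,"roll":0},{"x":0,"y":0,"z":-0.03,"roll":0},{"x":0,"y":0,"z":-0.03,"roll":0},{"x":0.025,"y":0.0125,"z":0,"roll":0},{"x":0.025,"y":0.0125,"z":0,"roll":0},{"x":0.025,"y":0.0125,"z":0,"roll":0},{"x":0.025,"y":0.0125,"z":0,"roll":0},{"x":0.025,"y":0.0125,"z":0,"roll":0},{"x":0.022,"y":0.0125,"z":0,"roll":0},{"x":0,"y":0,"z":0,"roll":0},{"x":0,"y":0,"z":0,"roll":0}]' 0
python3 - <<'E'
from h import *
f=dict(np.load("wrist1.npz"));P=cloud(f)
# button/housing and dot from wrist view (start pose)
Q=P[50:120,220:300].reshape(-1,3);Q=Q[(Q[:,2]>.076)&(Q[:,2]<.09)]
print("button",len(Q),(Q.min(0)+Q.max(0))/2,np.ptp(Q,0),"exp",w(-.094,-.072,.081))
m=np.zeros((400,640),np.uint8);m[22:38,260:282]=f["img"][22:38,260:282].max(2)<80
k,l,st,c=cv2.connectedComponentsWithStats(m);i=1+st[1:,4].argmax();print("dot",c[i],st[i],ray(f,c[i],.06),"exp",w(-.094,-.015,.06))
E
```

```text
time: 1.25
position: [0.6247, 0.1472, 0.3078]
eef_rot: [-0.0, 0.707, 0.708, -0.001]
ft_force: [0.3, -0.2, -0.4]
grip_width: 0.1
grasp_force: 0.0
button 624 [0.47953335 0.11264377 0.08017683] [0.02615137 0.02822484 0.008246  ] exp [0.47787075 0.11302608 0.081     ]
dot [269.25    28.7875] [265  22   9  13  80] [0.49383073 0.16841854 0.06      ] exp [0.49286844 0.16801762 0.06      ]
```

```bash
python3 -m inch '[{"x":0,"y":0,"z":0.03,"roll":0},{"x":0,"y":0,"z":0.03,"roll":0},{"x":0,"y":0,"z":0.02,"roll":0},{"x":0,"y":0,"z":0.01,"roll":0},{"x":0.002,"y":-0.008,"z":0.008,"roll":0},{"x":0.002,"y":-0.008,"z":0.008,"roll":0},{"x":0.002,"y":-0.007,"z":0.009,"roll":0},{"x":0.002,"y":-0.007,"z":0.009,"roll":0},{"x":0.0015,"y":-0.005,"z":0.009,"roll":0},{"x":0.0015,"y":-0.005,"z":0.01,"roll":0}]'
```

```text
time: 2.25
position: [0.5848, 0.1577, 0.1656]
eef_rot: [0.0, 0.707, 0.707, 0.0]
ft_force: [1.0, -0.9, 0.7]
grip_width: 0.004
grasp_force: 0.7
```

```bash
python3 -m inch '[{"x":0.001,"y":-0.004,"z":0.01,"roll":0},{"x":0.001,"y":-0.004,"z":0.01,"roll":0},{"x":0.001,"y":-0.002,"z":0.01,"roll":0},{"x":0.001,"y":-0.002,"z":0.008,"roll":0},{"x":0,"y":0,"z":0.003,"roll":0},{"x":0,"y":0,"z":0,"roll":0}]'
```

```text
time: 2.85
position: [0.5726, 0.1622, 0.1238]
eef_rot: [-0.001, 0.707, 0.707, -0.0]
ft_force: [0.8, 0.1, 0.8]
grip_width: 0.008
grasp_force: 0.0
```

```bash
python3 -m inch '[{"x":0,"y":0,"z":0.002,"roll":0},{"x":0,"y":0,"z":0.002,"roll":0},{"x":0,"y":0,"z":0.001,"roll":0},{"x":0,"y":0,"z":0,"roll":0}]';python3 - <<'E'
from plant import bot
import cv2,numpy as np
f=bot.grab_frame("side");cv2.imwrite("pics/side2.png",cv2.resize(f["img"][110:250,210:400,::-1],None,fx=4,fy=4))
E
```

```text
time: 3.25
position: [0.5734, 0.1622, 0.1222]
eef_rot: [0.001, 0.707, 0.707, 0.001]
ft_force: [-5.3, -0.6, 13.9]
grip_width: 0.006
grasp_force: 6.7
```

View pics/side2.png

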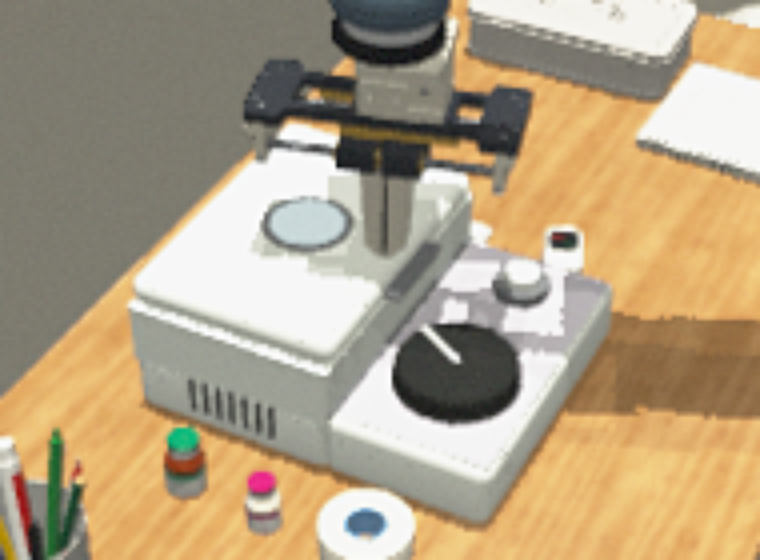

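Lid is flat and shut (dial pointer at about (440,343), still at its first tick). I'll move over the left part of the dial.

```bash
python3 -m inch '[{"x":0,"y":0,"z":-0.02,"roll":0},{"x":0,"y":0,"z":-0.025,"roll":0},{"x":0.019,"y":-0.013,"z":0,"roll":0},{"x":0.019,"y":-0.013,"z":0,"roll":0},{"x":0.019,"y":-0.013,"z":0,"roll":0},{"x":0.018,"y":-0.013,"z":0,"roll":0},{"x":0.018,"y":-0.013,"z":0,"roll":0},{"x":0,"y":0,"z":0.03,"roll":0},{"x":0,"y":0,"z":0.03,"roll":0},{"x":0,"y":0,"z":0.01,"roll":0},{"x":0,"y":0,"z":0,"roll":0},{"x":0,"y":0,"z":0,"roll":0}]'
```

```text
time: 4.5
position: [0.5089, 0.2551, 0.0956]
eef_rot: [0.0, 0.707, 0.707, 0.001]
ft_force: [1.6, 0.8, 0.3]
grip_width: 0.007
grasp_force: 0.0
```

```bash
python3 -m inch '[{"x":0,"y":0,"z":0.008,"roll":0},{"x":0,"y":0,"z":0.005,"roll":0},{"x":0,"y":0,"z":0.003,"roll":0},{"x":0,"y":0,"z":0.002,"roll":0},{"x":0,"y":0,"z":0,"roll":0}]'
```

```text
time: 5.0
position: [0.5094, 0.2552, 0.0799]
eef_rot: [0.001, 0.707, 0.707, 0.002]
ft_force: [-4.1, -1.6, 19.7]
grip_width: 0.006
grasp_force: 9.7
```

```bash
python3 -m inch '[{"x":0,"y":0,"z":-0.001,"roll":0},{"x":0,"y":0.0034,"z":0,"roll":0.105},{"x":0,"y":0.0034,"z":0,"roll":0.105},{"x":0,"y":0.0034,"z":0,"roll":0.105},{"x":0,"y":0.0034,"z":0,"roll":0.105},{"x":0,"y":0.0034,"z":0,"roll":0.105},{"x":0,"y":0,"z":0,"roll":0}]'
python3 - <<'E'
from plant import bot
import cv2,numpy as np
f=bot.grab_frame("side");cv2.imwrite("pics/side3.png",cv2.resize(f["img"][150:250,260:400,::-1],None,fx=5,fy=5))
E
```

```text
time: 5.7
position: [0.5259, 0.2516, 0.0801]
eef_rot: [0.001, 0.867, 0.498, 0.002]
ft_force: [-0.7, -2.2, 11.2]
grip_width: 0.006
grasp_force: 5.9
```

View pics/side3.png

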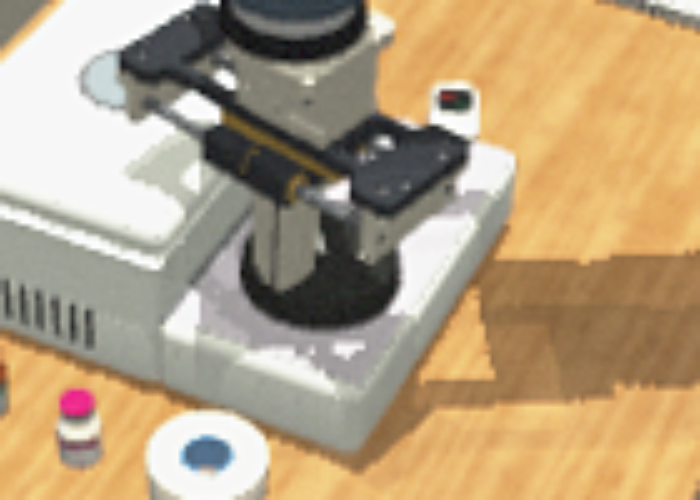

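The gripper hides the pointer, but the fingertip sits on the dial top at about (285,270). I'll turn another 30°, lift and look.

```bash
python3 -m inch '[{"x":0,"y":0.0034,"z":0,"roll":0.105},{"x":0,"y":0.0034,"z":0,"roll":0.105},{"x":0,"y":0.0034,"z":0,"roll":0.105},{"x":0,"y":0.0034,"z":0,"roll":0.105},{"x":0,"y":0.0034,"z":0,"roll":0.105},{"x":0,"y":0,"z":0,"roll":0}]'; python3 -m inch '[{"x":0,"y":0,"z":-0.02,"roll":0},{"x":0,"y":0,"z":-0.04,"roll":0},{"x":0,"y":0,"z":-0.04,"roll":0},{"x":0,"y":0,"z":-0.02,"roll":0},{"x":-0.04,"y":0,"z":0,"roll":0},{"x":-0.04,"y":0,"z":0,"roll":0},{"x":-0.03,"y":0,"z":0,"roll":0},{"x":0,"y":0,"z":0,"roll":0},{"x":0,"y":0,"z":0,"roll":0}]'
python3 - <<'E'
from plant import bot
import cv2,numpy as np
f=bot.grab_frame("side");cv2.imwrite("pics/side4.png",cv2.resize(f["img"][150:250,260:400,::-1],None,fx=5,fy=5));np.savez("side4.npz",**f)
E
```

```text
time: 6.35
position: [0.5379, 0.2415, 0.0801]
eef_rot: [-0.001, 0.967, 0.256, 0.002]
ft_force: [-2.5, 2.4, 12.3]
grip_width: 0.005
grasp_force: 6.1
time: 7.25
position: [0.4419, 0.1855, 0.1983]
eef_rot: [0.0, 0.966, 0.257, 0.001]
ft_force: [-0.0, -0.4, -0.3]
grip_width: 0.004
grasp_force: 0.0
```

View pics/side4.png

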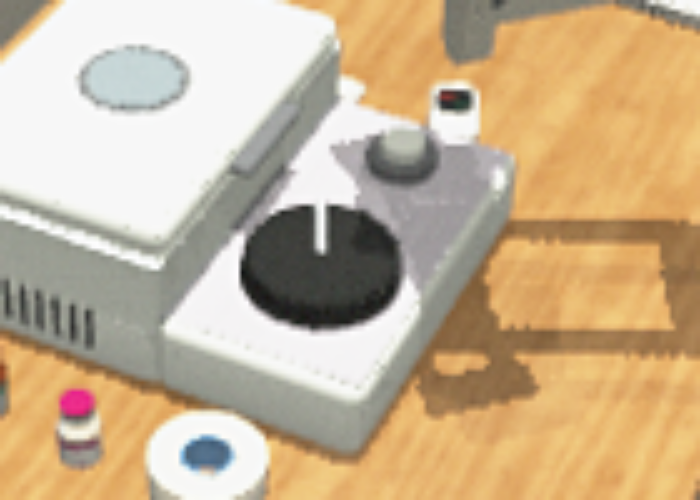

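Pointer now runs from about (321,253) to (321,205) in the crop. I'll compute its angle; button is at (404,143).

Run:
```python
from h import *
f=dict(np.load("side4.npz"))
m=np.zeros((400,640),bool);m[192:202,319:330]=f["img"][192:202,319:330].min(2)>110
for v in range(192,202):
    u=np.where(m[v])[0]
    if len(u):
        p=ray(f,(u.mean(),v),.08);c=toc(p);d=c[:2]-[-.094,.043];print(v,u,c.round(4),np.degrees(np.arctan2(-d[1],d[0])).round(1),np.hypot(*d).round(4))
```

```text
192 [323 324] [-0.0773  0.0129  0.08  ] 61.0 0.0344
193 [323 324 325] [-0.0805  0.0163  0.08  ] 63.2 0.03
194 [323 324 325] [-0.0824  0.0203  0.08  ] 63.0 0.0255
195 [323 324] [-0.083   0.0249  0.08  ] 58.8 0.0211
196 [323 324] [-0.0849  0.0289  0.08  ] 57.3 0.0168
197 [323 324] [-0.0868  0.0328  0.08  ] 54.7 0.0125
198 [323 324 325] [-0.0899  0.0361  0.08  ] 59.5 0.008
199 [323 324 325] [-0.0918  0.04    0.08  ] 53.6 0.0037
200 [323 324] [-0.0924  0.0445  0.08  ] -43.0 0.0022
```

The dial is at the second tick: it lagged and snapped back from just under the tipping point. I'll retrace and do a second stroke.

```bash
python3 -m inch '[{"x":0.03,"y":0,"z":0,"roll":0},{"x":0.04,"y":0,"z":0,"roll":0},{"x":0.039,"y":0,"z":0,"roll":0},{"x":0,"y":0,"z":0.04,"roll":0},{"x":0,"y":0,"z":0.04,"roll":0},{"x":0,"y":0,"z":0.025,"roll":0},{"x":0,"y":0,"z":0.01,"roll":0},{"x":0,"y":0,"z":0.005,"roll":0},{"x":0,"y":0,"z":0,"roll":0}]'
python3 -m inch '[{"x":0,"y":0.0034,"z":0,"roll":0.105},{"x":0,"y":0.0034,"z":0,"roll":0.105},{"x":0,"y":0.0034,"z":0,"roll":0.105},{"x":0,"y":0.0034,"z":0,"roll":0.105},{"x":0,"y":0,"z":0,"roll":0}]'
```

```text
time: 8.2
position: [0.5351, 0.2397, 0.08]
eef_rot: [0.0, 0.966, 0.258, -0.001]
ft_force: [-10.9, -3.7, 17.0]
grip_width: 0.006
grasp_force: 8.3
time: 8.7
position: [0.5431, 0.229, 0.0802]
eef_rot: [-0.001, 0.999, 0.049, 0.002]
ft_force: [-1.9, 4.2, 7.5]
grip_width: 0.003
grasp_force: 4.0
```

```bash
python3 -m inch '[{"x":0,"y":0.0034,"z":0.001,"roll":0.105},{"x":0,"y":0.0034,"z":0,"roll":0.105},{"x":0,"y":0,"z":0,"roll":0}]'
```

```text
time: 9.0
position: [0.5445, 0.2227, 0.0801]
eef_rot: [-0.002, 0.998, -0.056, 0.003]
ft_force: [-1.2, 5.0, 11.6]
grip_width: 0.005
grasp_force: 5.9
```

```bash
python3 -m inch '[{"x":0,"y":0,"z":-0.02,"roll":0},{"x":0,"y":0,"z":-0.04,"roll":0},{"x":0,"y":0,"z":-0.04,"roll":0},{"x":-0.04,"y":0,"z":-0.02,"roll":0},{"x":-0.04,"y":0,"z":0,"roll":0},{"x":-0.04,"y":0,"z":0,"roll":0},{"x":0,"y":0,"z":0,"roll":0}]'
cat >> h.py <<'E'
def pointer(f):
    C=toc(cloud(f));u,v=np.meshgrid(np.arange(640),np.arange(400))
    K=np.linalg.inv(f["mtx"]);d=np.stack([u,v,np.ones_like(u)],-1)@K.T@f["T"][:3,:3].T;o=f["T"][:3,3]
    c=toc(o+d*((.08-o[2])/d[...,2])[...,None])[...,:2]-[-.094,.043];r=np.hypot(c[...,0],c[...,1])
    q=c[(r<.036)&(f["img"].min(2)>110)];m=q.mean(0)
    return len(q),m,np.degrees(np.arctan2(-m[1],m[0]))
E
python3 - <<'E'
from h import *
from plant import bot
print(pointer(dict(np.load("side4.npz"))),pointer(dict(np.load("side0.npz"))))
f=bot.grab_frame("side");print(pointer(f));cv2.imwrite("pics/side5.png",cv2.resize(f["img"][150:250,260:400,::-1],None,fx=5,fy=5))
E
```

```text
time: 9.7
position: [0.4183, 0.2343, 0.1978]
eef_rot: [-0.0, 0.999, -0.053, -0.0]
ft_force: [0.6, 0.1, 0.4]
grip_width: 0.002
grasp_force: 0.0
(22, array([ 0.0084203 , -0.01455312]), np.float64(59.9467293771664)) (23, array([ 0.01525491, -0.00812234]), np.float64(28.03265499329585))
(21, array([ 0.00821035, -0.01371833]), np.float64(59.09968455279688))
```

View pics/side5.png

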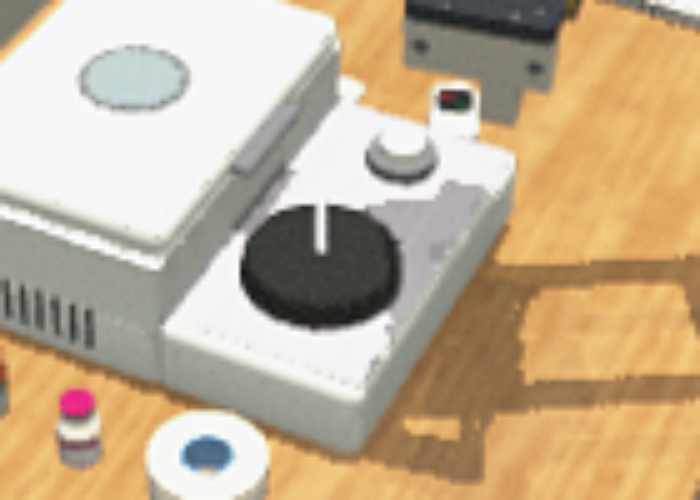

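Still at the second tick: the stroke lagged and fell short of tipping. I'll wind the wrist back and make a longer stroke at about 14 N, watching the tangential force.

```bash
python3 -m inch '[{"x":0,"y":0,"z":0,"roll":-0.14},{"x":0,"y":0,"z":0,"roll":-0.14},{"x":0,"y":0,"z":0,"roll":-0.14},{"x":0,"y":0,"z":0,"roll":-0.14},{"x":0,"y":0,"z":0,"roll":-0.14},{"x":0,"y":0,"z":0,"roll":-0.14},{"x":0,"y":0,"z":0,"roll":-0.14},{"x":0,"y":0,"z":0,"roll":-0.14},{"x":0,"y":0,"z":0,"roll":-0.14},{"x":0,"y":0,"z":0,"roll":-0.14},{"x":0,"y":0,"z":0,"roll":-0.14},{"x":0,"y":0,"z":0,"roll":-0.14},{"x":0.008,"y":0.03,"z":0,"roll":0},{"x":0.008,"y":0.03,"z":0,"roll":0},{"x":0.008,"y":0.03,"z":0,"roll":0},{"x":0,"y":0,"z":0.04,"roll":0},{"x":0,"y":0,"z":0.04,"roll":0},{"x":0,"y":0,"z":0.02,"roll":0},{"x":0,"y":0,"z":0,"roll":0},{"x":0,"y":0,"z":0,"roll":0}]'
```

```text
time: 11.75
position: [0.5136, 0.2576, 0.0971]
eef_rot: [0.0, 0.707, 0.707, 0.0]
ft_force: [0.5, 0.4, 1.0]
grip_width: 0.004
grasp_force: 0.0
```

```bash
python3 -m inch '[{"x":0,"y":-0.006,"z":0.006,"roll":0},{"x":0,"y":0,"z":0.006,"roll":0},{"x":0,"y":0,"z":0.004,"roll":0},{"x":0,"y":0,"z":0.003,"roll":0},{"x":0,"y":0,"z":0.001,"roll":0},{"x":0,"y":0,"z":0,"roll":0}]'
python3 -m inch '[{"x":0,"y":0.0035,"z":0,"roll":0.105},{"x":0,"y":0.0035,"z":0,"roll":0.105},{"x":0,"y":0.0035,"z":0,"roll":0.105},{"x":0,"y":0,"z":0,"roll":0}]'
```

```text
time: 12.35
position: [0.5072, 0.2579, 0.08]
eef_rot: [0.001, 0.707, 0.707, 0.002]
ft_force: [-4.7, -1.1, 19.1]
grip_width: 0.006
grasp_force: 9.1
time: 12.75
position: [0.5163, 0.2574, 0.0799]
eef_rot: [-0.0, 0.81, 0.586, 0.001]
ft_force: [-8.7, 0.8, 21.6]
grip_width: 0.01
grasp_force: 10.6
```

```bash
python3 -m inch '[{"x":0,"y":0.0035,"z":-0.0015,"roll":0.105},{"x":0,"y":0.0035,"z":0,"roll":0.105},{"x":0,"y":0,"z":0,"roll":0}]'; python3 -c "
from plant import bot
s=bot.read_state();print(s['moment'],s['ft_force'])"
python3 -m inch '[{"x":0,"y":0.0035,"z":0,"roll":0.105},{"x":0,"y":0.0035,"z":0,"roll":0.105},{"x":0,"y":0,"z":0,"roll":0}]'
```

```text
time: 13.05
position: [0.5236, 0.2545, 0.0801]
eef_rot: [0.0, 0.867, 0.498, 0.001]
ft_force: [-0.4, -0.2, 9.0]
grip_width: 0.004
grasp_force: 4.3
[-0.02610097  0.24057995 -0.00516195] [-0.36314522 -0.21586144  9.01733554]
time: 13.35
position: [0.5304, 0.2503, 0.0802]
eef_rot: [0.0, 0.915, 0.404, 0.002]
ft_force: [0.4, 0.4, 8.1]
grip_width: 0.006
grasp_force: 4.0
```

```bash
python3 -m inch '[{"x":0,"y":0,"z":-0.02,"roll":0},{"x":0,"y":0,"z":-0.04,"roll":0},{"x":0,"y":0,"z":-0.04,"roll":0},{"x":-0.04,"y":0,"z":-0.02,"roll":0},{"x":-0.04,"y":0,"z":0,"roll":0},{"x":-0.04,"y":0,"z":0,"roll":0},{"x":0,"y":0,"z":0,"roll":0}]'
python3 - <<'E'
from h import *
from plant import bot
f=bot.grab_frame("side");print(pointer(f));cv2.imwrite("pics/side6.png",cv2.resize(f["img"][150:250,260:400,::-1],None,fx=5,fy=5))
E
```

```text
time: 14.05
position: [0.4449, 0.1588, 0.1983]
eef_rot: [0.0, 0.914, 0.405, -0.001]
ft_force: [0.2, 0.6, -0.1]
grip_width: 0.005
grasp_force: 0.0
(24, array([ 0.00216247, -0.01598028]), np.float64(82.29346638927605))
```

View pics/side6.png

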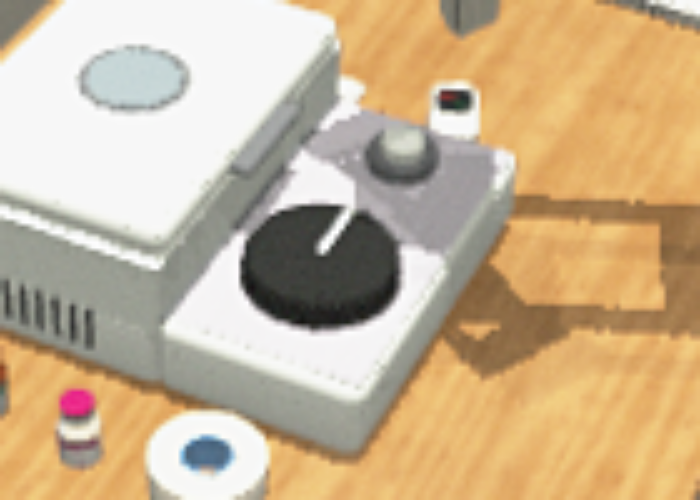

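The pointer now runs from (322,250) to (352,205), towards the third tick, but the mean angle reads 82°. I'll check it more closely from the wrist and scene views.

Run:
```python
from h import *
from plant import bot
for n in("side","scene","wrist"):
    f=bot.grab_frame(n)
    u,v=np.meshgrid(np.arange(640),np.arange(400));d=np.stack([u,v,np.ones_like(u)],-1)@np.linalg.inv(f["mtx"]).T@f["T"][:3,:3].T;o=f["T"][:3,3]
    c=toc(o+d*((.08-o[2])/d[...,2])[...,None])[...,:2]-[-.094,.043];r=np.hypot(c[...,0],c[...,1])
    z=cloud(f)[...,2]
    q=c[(r<.045)&(f["img"].min(2)>120)&(abs(z-.08)<.006)]
    if len(q)>5:
        l=cv2.fitLine(q.astype(np.float32),cv2.DIST_HUBER,0,.001,.001).ravel();s=-np.sign(l[1])
        print(n,len(q),"dir",np.degrees(np.arctan2(-l[1]*s,l[0]*s)),"mean",q.mean(0),"tip",q[q[:,1].argmin()])
    else: print(n,len(q))
    if n=="wrist":cv2.imwrite("pics/wrist7.png",f["img"][:,:,::-1])
f=dict(np.load("side4.npz"))
```

```text
side 31 dir 93.91547 mean [ 0.00710882 -0.01699693] tip [ 6.58345332e-05 -3.88844938e-02]
scene 20 dir 93.33821 mean [ 0.00054283 -0.01754115] tip [ 0.00094915 -0.03882775]
wrist 325 dir 77.329575 mean [-0.00440585 -0.01058256] tip [ 0.00218634 -0.04484029]
```

View pics/wrist7.png

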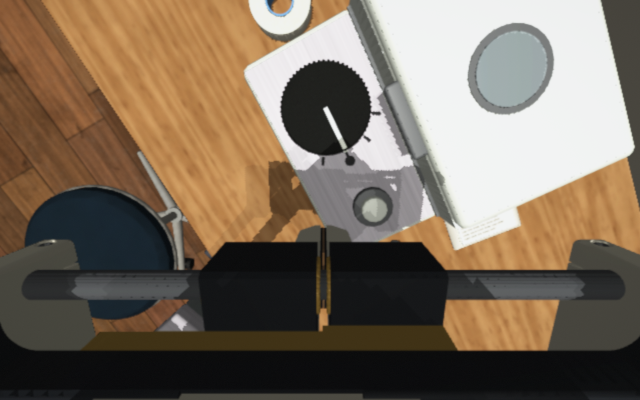

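Wrist view: the pointer (326,108)→(345,150) aims straight at the dot (350,160), so the dial is home at the third tick, and the lid is shut. Now the button at (373,206).

```bash
python3 -m inch '[{"x":-0.005,"y":0.028,"z":0,"roll":0},{"x":-0.006,"y":0.0275,"z":0,"roll":0},{"x":0,"y":0,"z":0.04,"roll":0},{"x":0,"y":0,"z":0.04,"roll":0},{"x":0,"y":0,"z":0.02,"roll":0},{"x":0,"y":0,"z":0,"roll":0},{"x":0,"y":0,"z":0,"roll":0}]'
```

```text
time: 14.95
position: [0.4829, 0.1162, 0.0982]
eef_rot: [-0.0, 0.914, 0.406, -0.0]
ft_force: [0.4, -0.1, 0.4]
grip_width: 0.002
grasp_force: 0.0
```

```bash
python3 -m inch '[{"x":-0.005,"y":-0.001,"z":0.008,"roll":0},{"x":0,"y":0,"z":0.006,"roll":0},{"x":0,"y":0,"z":0.004,"roll":0},{"x":0,"y":0,"z":0.003,"roll":0},{"x":0,"y":0,"z":0.003,"roll":0},{"x":0,"y":0,"z":0,"roll":0},{"x":0,"y":0,"z":0,"roll":0}]'
```

```text
time: 15.65
position: [0.4782, 0.1126, 0.076]
eef_rot: [0.0, 0.914, 0.406, 0.001]
ft_force: [-6.1, -0.9, 16.8]
grip_width: 0.001
grasp_force: 8.5
```

Bottomed out: z is 0.076 (full 5 mm travel) at 17 N. Now I release, back away and check.

```bash
python3 -m inch '[{"x":0,"y":0,"z":-0.005,"roll":0},{"x":0,"y":0,"z":-0.02,"roll":0},{"x":0,"y":0,"z":-0.04,"roll":0},{"x":0,"y":0,"z":-0.04,"roll":0},{"x":-0.04,"y":0,"z":-0.02,"roll":0},{"x":-0.04,"y":0,"z":0,"roll":0},{"x":0,"y":0,"z":0,"roll":0},{"x":0,"y":0,"z":0,"roll":0},{"x":0,"y":0,"z":0,"roll":0}]'
python3 - <<'E'
from h import *
from plant import bot
f=bot.grab_frame("side");C=toc(cloud(f)).reshape(-1,3)
b=C[np.hypot(C[:,0]+.094,C[:,1]+.072)<.009];l=C[(abs(C[:,1])<.1)&(C[:,0]>-.02)&(C[:,0]<.12)&(C[:,2]>.08)]
print("button z",np.median(b[:,2]),"lid z",np.percentile(l[:,2],[5,50,95]),"pointer",pointer(f))
cv2.imwrite("pics/side8.png",cv2.resize(f["img"][130:280,200:400,::-1],None,fx=4,fy=4))
E
```

```text
time: 16.55
position: [0.4249, 0.0535, 0.1992]
eef_rot: [-0.0, 0.914, 0.406, 0.0]
ft_force: [-0.0, 1.3, -0.9]
grip_width: 0.007
grasp_force: 0.0
button z 0.5579566556318509 lid z [0.11878839 0.12128975 0.12384892] pointer (25, array([ 0.0020037 , -0.01673429]), np.float64(83.17211790441155))
```

View pics/side8.png

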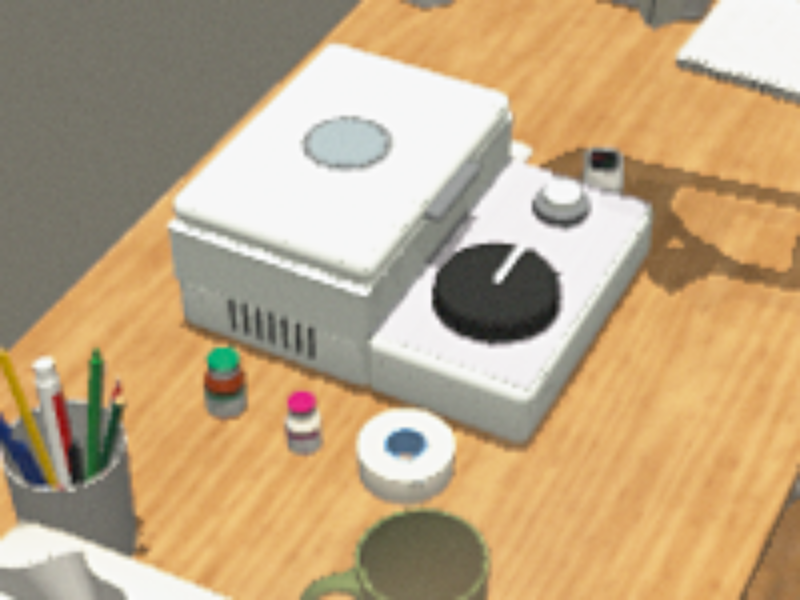

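The lid is shut, the dial pointer still aims at the dotted tick (from (500,280) to (520,250)), the button at (563,195) is up, and the bystanders haven't moved. The robot is clear, so I'm handing in.

```bash
python3 -c "
from plant import bot
print(bot.close_job())"
```

```text
the job is handed in; nothing more can be done
None
```

The job is handed in at about 16.6 s: lid shut, dial at the dotted third tick (it took three strokes), and the start button pressed fully down and released, with the bystanders in view where they stood.

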